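# Sweep the casting scrap off the dental work block

### The arm

A 7-joint arm with a two-finger parallel gripper is mounted at the origin on the work surface. World frame = base frame: x ahead of the robot, y to its left, z up, the work surface at z = 0. Lengths are in m, angles in rad, forces in N, time in s.
With the tool pointing down it reaches from about 0.425 to 0.875 m from the base axis. Payload 8.4 kg.
Tool frame: the origin (TCP) lies between the finger pads; the fingertips stand 19 mm ahead of it and the grasp point (between the pads) is the TCP; z points along the fingers, y is the line along which they close (so a half turn about z gives the same grasp; the last joint's range is limited). The gripper opens to 85 mm and grips with 20 to 120 N. Pads are 22 mm wide; open, the fingers measure 114 mm over their backs; the gripper's body (76 mm by 85 mm) begins 54 mm behind the grasp point. The pads swing forward as they close: fully open they stand 13 mm farther back than shut.
Start: joints at [1.071, 0.333, 0.04, 1.465, -0.013, 1.343, -0.059], TCP at [0.254, -0.598, 0.25] pointing down, gripper open.
Joint ranges: [-2.58, 2.58], [-0.38, 2.09], [-1.3, 1.39], [0.25, 2.4], [-1.5, 4.64], [0.08, 2.09], [-2.65, 2.65]. Speed limits (rad/s): [2.22, 2.22, 2.79, 2.79, 3.14, 3.14, 3.14].

### API

Orientations are given as a unit quaternion [w, x, y, z].
In Python, from plant import robot, read_camera, calibration gives the robot as it stands.
- The arm moves only by the tool apply_moves, never from a script. Its argument "series" is a list of rows, each a list of 3 entries, a list of its own where there are three numbers: the turn, a rotation vector about the tool's x, y, z in rad, then the shift along the tool's x, y, z in cm, then the finger opening in cm, from 0 to 8.54. In form: [[[rx, ry, rz], [x, y, z], jaw], ...]. A call has 1 to 10 rows; each row shifts and turns the commanded pose from where the row before left it, along the tool's axes as they then stand; what a row does not reach is not made up. A row lasts 1/12 s, in which the tool goes at most 41.7 mm and 7.16 degrees, less where a joint would pass 70% of its speed; a pose out of reach is approached as far as the arm can. A call with a gripper value outside its range is refused whole. The fingers move at their own pace and stop on an object; "newtons" is the grip in N (left out, the last holds). Time passes only in rows, so rows that do not move let the fingers close. It gives the time, the measured TCP pose, the force, the opening and the grip force at its end, in the units of the state.
- robot.state(): the state, without advancing time (a new reading comes with each control period).
- read_camera(name): name is "scene" or "top" or "wrist"; returns the picture (420x560x3 uint8, red, green, blue); there is no depth.
- calibration(name): a dict with "camera_matrix" (3x3 intrinsics, pixels), "dist" ([k1, k2, p1, p2, k3] as OpenCV has them; the pictures are not rectified), "extrinsics" (4x4, takes a point from camera to world coordinates). Camera axes: x right, y down, z forward; pixel columns grow to the right and rows downward; lengths in m; the calibration is good to about 2 mm. A picture is of the moment at which its call begins: read the wrist's pose just before it. calibration takes no time and is no camera call; for the wrist camera it gives the pose at the moment of the call.
- robot.hand_in(): hands the job in; it is judged then, once.
The state is a dict: "time": time; "q": joint angles; "qvel": joint speeds; "tau": joint torques, N m; "eef_pos": TCP position; "tcp_rot": TCP orientation; "wrist_force": force on the tool from outside, world axes, zero at the start; "wrist_torque": the same for the moment, N m; "width": finger opening in m; "finger_force": force on a finger pad.
Only numpy, scipy, OpenCV 4.12 (cv2) and the standard library are available. Lean on these libraries where they do the work, as an engineer would, in place of code of your own. Each camera call takes 0.05 s, during which the arm holds its last target. There are 200 camera calls.

### The job

Sweep the three small metal sprue buttons off the end of the white work block so that they drop into the plain empty scrap tray, not the divided tray. Push them along the block with your fingers, never pick one up, and leave the little tooth die on the block standing where it is and the bottle and the dental model beside the trays undisturbed.

Things in the scene. Friction and masses are not known exactly. Their poses are not given: they have to be found in the camera images.
- deck: white work block, fixed, 240 mm along its x (pointing roughly away from the robot), 220 mm along its y, flat top 45 mm above the bench. Origin: centre of its underside. Lips 4 mm thick and 6 mm high run along its long edges (x = -120 and +120 mm); its ends (y = -110 and +110 mm) are open, a tray butted against each
- scrap_tray: plain grey open tray with no dividers, empty, fixed against one end (y = +110 or -110 mm) of the work block, 240 mm along x, 120 mm along y, 40 mm high, rim 5 mm below the block's top; walls and floor 3 mm. Origin: centre of its underside; axes parallel to the block's. It has to receive the buttons
- parts_tray: grey tray of the same outer size with eight compartments holding white crowns, fixed at the other end of the work block. Origin: centre of its underside. Not for scrap
- button1: cast-metal sprue button, one of three alike: a bare steel disc 26 mm across and 12 mm tall (rim bevelled above 9 mm) with a thin stub 8 mm across on top, 19 mm tall in all, about 45 g. It stands on the work block, stub up, and slides when pushed. Origin: centre of its underside, z up
- button2: cast-metal sprue button, one of three alike: a bare steel disc 26 mm across and 12 mm tall (rim bevelled above 9 mm) with a thin stub 8 mm across on top, 19 mm tall in all, about 45 g. It stands on the work block, stub up, and slides when pushed. Origin: centre of its underside, z up
- button3: cast-metal sprue button, one of three alike: a bare steel disc 26 mm across and 12 mm tall (rim bevelled above 9 mm) with a thin stub 8 mm across on top, 19 mm tall in all, about 45 g. It stands on the work block, stub up, and slides when pushed. Origin: centre of its underside, z up
- die: tooth die: a slim upright tan stone post 16 mm square with a white crown on top, 36 mm tall, loose, stands on the work block. Origin: centre of its underside, z up. Must stay where it is. It and the buttons stand in four lanes at the block's x of about -75, -25, 25 and 75 mm, at least 40 mm apart; which is in which varies
- bottle: small closed bottle, 38 mm across, 85 mm tall, loose on the bench beside the outer side of one of the trays. Origin: centre of its underside
- model: dental model: stone arch of teeth on a blue base 70 by 66 mm, 40 mm tall, loose on the bench beside the outer side of one of the trays. Origin: centre of its underside

How it is judged:
By the outcome, as a careful person would: the job done as asked, in the order asked, and still so for the second after the job is handed in, with the robot touching nothing.
It also fails if it takes over 56 s, if anything falls off the work surface, if the arm or the gripper's body presses on something with over 40 N, if the wrist force passes 120 N, or if a joint passes its speed limit or range.

## Working session

There is one attempt and no reset: what is moved stays moved. The work goes in short steps, Python scripts to look and compute and a tool call to move; the robot and the scene stay as the last step left them, time stands still between calls to the robot, and variables do not carry over. Pictures are saved under pics/ and viewed, at most 10 in all, crops included, and the job is handed in when it is done.

Besides the shell and the picture viewer there is one more tool, called as name(argument=value, ...), one argument or row to a line, values as JSON. apply_moves: Moves the arm, as the interface text tells. Its arguments: {"type":"object","properties":{"series":{"type":"array","items":{"type":"array"}},"newtons":{"type":"number"}},"required":["series"]}

```bash
mkdir -p pics; python3 - <<'E'
from plant import robot, read_camera, calibration
import cv2,numpy as np
for n in("scene","top"):
    im=read_camera(n); cv2.imwrite(f"pics/{n}0.png",im[:,:,::-1]); c=calibration(n)
    print(n,np.round(c["camera_matrix"],1).tolist(),np.round(c["dist"],3),np.round(c["extrinsics"],3).tolist())
s=robot.state();print(s["time"],s["eef_pos"],s["tcp_rot"])
E
```

```text
scene [[475.5, 0.0, 278.4], [0.0, 475.5, 214.8], [0.0, 0.0, 1.0]] [-0.058  0.     0.     0.     0.   ] [[-0.467, 0.681, -0.565, 1.192], [0.884, 0.353, -0.305, 0.333], [-0.008, -0.642, -0.767, 0.894], [0.0, 0.0, 0.0, 1.0]]
top [[419.2, 0.0, 280.0], [0.0, 419.2, 211.5], [0.0, 0.0, 1.0]] [-0.006  0.     0.     0.     0.   ] [[0.009, -0.985, 0.175, 0.397], [-1.0, -0.01, -0.0, 0.003], [0.002, -0.175, -0.985, 1.008], [0.0, 0.0, 0.0, 1.0]]
0.1 [ 0.25343568 -0.59813712  0.2495006 ] [-7.08883732e-04  9.79986235e-01  1.99063901e-01 -1.98909138e-04]
```

View pics/scene0.png

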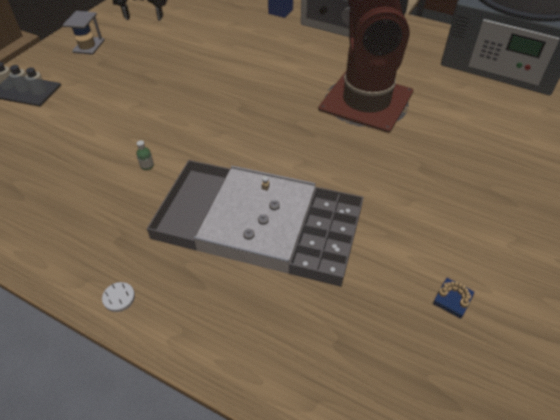

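View pics/top0.png

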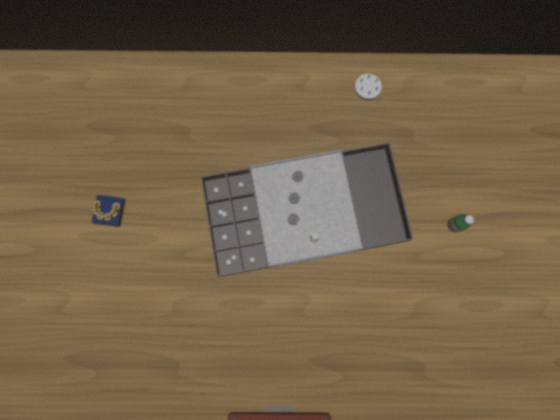

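The top view shows the buttons at about (298,176), (294,198) and (293,219), with the die at (314,237). The scrap tray is on the right (world -y), the bottle at (461,223) and the model at (108,210). In the scene view the buttons are at about (274,205), (263,219) and (249,234), and the scrap tray is on the left.

```bash
cat > h.py <<'E'
import cv2,numpy as np
from plant import robot, read_camera, calibration
def ray(n,uv):
    c=calibration(n);E=np.array(c["extrinsics"])
    p=cv2.undistortPoints(np.array(uv,float).reshape(-1,1,2),np.array(c["camera_matrix"]),np.array(c["dist"])).reshape(-1,2)
    d=np.c_[p,np.ones(len(p))]@E[:3,:3].T
    return E[:3,3],d/np.linalg.norm(d,axis=1,keepdims=True)
def plane(n,uv,z):
    o,d=ray(n,uv);return o+d*((z-o[2])/d[:,2])[:,None]
def tri(a,ua,b,ub):
    o1,d1=ray(a,ua);o2,d2=ray(b,ub);out=[]
    for x,y in zip(d1,d2):
        s=np.linalg.lstsq(np.c_[x,-y],o2-o1,rcond=None)[0]
        p,q=o1+s[0]*x,o2+s[1]*y
        out.append([*((p+q)/2),np.linalg.norm(p-q)])
    return np.array(out)
def blobs(im,box,thr,lo,hi):
    # dark neutral blobs inside box on the white deck
    x0,y0,x1,y1=box;g=cv2.cvtColor(im,cv2.COLOR_RGB2GRAY)[y0:y1,x0:x1]
    bg=cv2.medianBlur(g,41);m=(g.astype(int)<bg.astype(int)-thr).astype(np.uint8)
    m=cv2.morphologyEx(m,cv2.MORPH_CLOSE,np.ones((3,3),np.uint8))
    n,_,st,c=cv2.connectedComponentsWithStats(m)
    return [(c[i]+[x0,y0],st[i,4]) for i in range(1,n) if lo<st[i,4]<hi]
E
python3 - <<'E'
from h import *
np.set_printoptions(precision=4,suppress=True)
T=cv2.imread("pics/top0.png")[:,:,::-1].copy();S=cv2.imread("pics/scene0.png")[:,:,::-1].copy()
bt=blobs(T,(265,160,335,255),18,25,200);bs=blobs(S,(225,175,300,255),18,25,300)
print(bt);print(bs)
bt=sorted(bt,key=lambda b:b[0][1]);
# white deck contour
for n,im in(("top",T),("scene",S)):
    hsv=cv2.cvtColor(im,cv2.COLOR_RGB2HSV)
    m=((hsv[...,1]<40)&(hsv[...,2]>130)).astype(np.uint8)
    m=cv2.morphologyEx(m,cv2.MORPH_OPEN,np.ones((5,5),np.uint8))
    cs,_=cv2.findContours(m,cv2.RETR_EXTERNAL,cv2.CHAIN_APPROX_NONE);c=max(cs,key=cv2.contourArea)
    r=cv2.minAreaRect(c);print(n,r,cv2.approxPolyDP(cv2.convexHull(c),6,True).reshape(-1,2).tolist())
    q=cv2.approxPolyDP(cv2.convexHull(c),6,True).reshape(-1,2);print(plane(n,q,.045))
print(plane("top",[b[0] for b in bt],.054))
print(plane("scene",[b[0] for b in bs],.054))
a=[(298,176),(294,198),(293,219)]
o=np.hstack([cv2.resize(T[140:280,195:415],None,fx=2.7,fy=2.7,interpolation=2)[:,:,::-1]])
cv2.imwrite("pics/crop_top.png",o)
cv2.imwrite("pics/crop_scene.png",cv2.resize(S[155:285,145:370],None,fx=3.4,fy=3.4,interpolation=2)[:,:,::-1])
E
```

```text
[(array([297.3491, 176.1038]), np.int32(106)), (array([293.7   , 197.7727]), np.int32(110)), (array([292.75  , 218.9107]), np.int32(112))]
[(array([272.1379, 175.6897]), np.int32(29)), (array([265.0706, 184.8471]), np.int32(85)), (array([273.9902, 205.1961]), np.int32(102)), (array([262.7333, 219.6667]), np.int32(105)), (array([248.4248, 234.1239]), np.int32(113)), (array([296.4386, 245.1053]), np.int32(114)), (array([253.5556, 253.2222]), np.int32(45))]
top ((305.83984375, 208.2947235107422), (99.39847564697266, 95.08291625976562), 79.59229278564453) [[340, 153], [360, 247], [269, 264], [252, 168]]
[[ 0.7113 -0.1399  0.045 ]
 [ 0.4866 -0.1824  0.045 ]
 [ 0.4458  0.0263  0.045 ]
 [ 0.6721  0.0699  0.045 ]]
scene ((255.00001525878906, 211.50001525878906), (100.65228271484375, 78.09647369384766), 14.03624439239502) [[230, 170], [312, 186], [289, 258], [198, 237]]
[[ 0.4929 -0.183   0.045 ]
 [ 0.4479  0.025   0.045 ]
 [ 0.6644  0.0722  0.045 ]
 [ 0.7081 -0.1351  0.045 ]]
[[ 0.6509 -0.0376  0.054 ]
 [ 0.5988 -0.0292  0.054 ]
 [ 0.549  -0.0272  0.054 ]]
[[ 0.4694 -0.0742  0.054 ]
 [ 0.5048 -0.0747  0.054 ]
 [ 0.5527 -0.0244  0.054 ]
 [ 0.6032 -0.0265  0.054 ]
 [ 0.6543 -0.0346  0.054 ]
 [ 0.6321  0.0738  0.054 ]
 [ 0.6943  0.0014  0.054 ]]
```

View pics/crop_top.png

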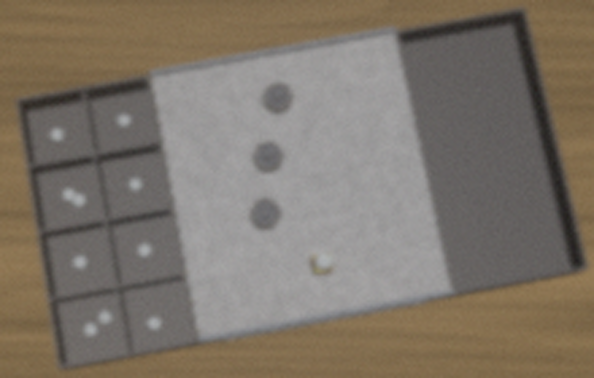

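View pics/crop_scene.png

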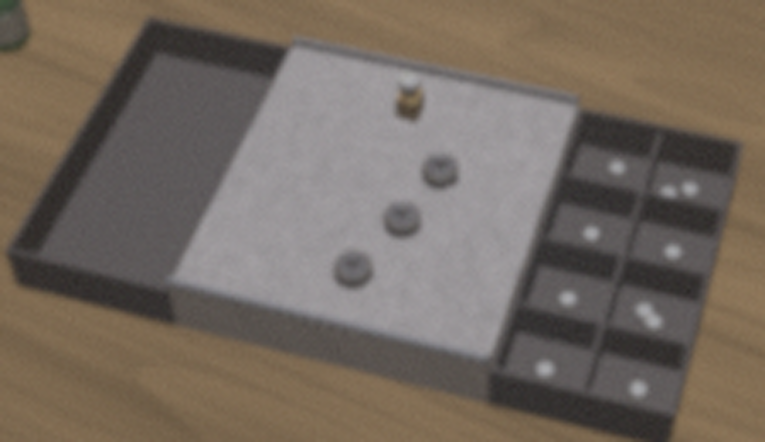

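The crops confirm the layout: the buttons fill three adjacent lanes and the die stands alone in the lane nearest the robot. The plain scrap tray is at the world -y end. Next I triangulate heights while turning the tool to match the block's yaw of about 10.8°.

```bash
cat >> h.py <<'E'
A=np.radians(10.8);C=np.array([.5785,-.0557]);R=np.array([[np.cos(A),-np.sin(A)],[np.sin(A),np.cos(A)]])
def blk(p): return (np.asarray(p)[...,:2]-C)@R
E
python3 - <<'E'
from h import *
np.set_printoptions(precision=4,suppress=True)
p=tri("top",[(297.35,176.1),(293.7,197.8),(292.75,218.9)],"scene",[(248.4,234.1),(262.7,219.7),(274,205.2)])
print(p,blk(p))
d=tri("top",[(314.5,237)],"scene",[(265.5,182)]);print("die",d,blk(d))
E
```

```text
[[ 0.6517 -0.0372  0.0497  0.0013]
 [ 0.5997 -0.0291  0.0488  0.0006]
 [ 0.5495 -0.0268  0.0496  0.0012]] [[ 0.0754  0.0045]
 [ 0.0259  0.0222]
 [-0.023   0.0338]]
die [[ 0.5056 -0.0746  0.0651  0.0034]] [[-0.0751 -0.0049]]
```

apply_moves(
  series=[
    [[0,0,-0.125],[0,0,0],1.4],
    [[0,0,-0.125],[0,0,0],1.4],
    [[0,0,-0.125],[0,0,0],1.4],
    [[0,0,-0.125],[0,0,0],1.4],
    [[0,0,-0.125],[0,0,0],1.4],
    [[0,0,-0.125],[0,0,0],1.4],
    [[0,0,-0.125],[0,0,0],1.4],
    [[0,0,-0.125],[0,0,0],1.4],
    [[0,0,-0.125],[0,0,0],1.4],
    [[0,0,-0.125],[0,0,0],1.4],
  ],
)

```text
time: 0.93
eef_pos: [0.2535, -0.5983, 0.2498]
tcp_rot: [-0.0, 0.676, 0.737, 0.0]
wrist_force: [0.1, -0.4, -0.2]
width: 0.0139
finger_force: 0.0
```

Heights come out at 49–50 mm, as expected for discs on a 45 mm deck. The lanes are at x = 75, 26 and -23 mm, with the die at -75, which matches the text. Finishing the turn and moving in.

apply_moves(
  series=[
    [[0,0,-0.101],[0,0,0],1.4],
    [[0,0,0],[2.76,1.99,0],1.4],
    [[0,0,0],[2.76,1.99,0],1.4],
    [[0,0,0],[2.76,1.99,0],1.4],
    [[0,0,0],[2.76,1.99,0],1.4],
    [[0,0,0],[2.76,1.99,0],1.4],
    [[0,0,0],[2.76,1.99,0],1.4],
    [[0,0,0],[2.76,1.99,0],1.4],
    [[0,0,0],[2.76,1.99,0],1.4],
    [[0,0,0],[2.76,1.99,0],1.4],
  ],
)

```text
time: 1.77
eef_pos: [0.3853, -0.3202, 0.2501]
tcp_rot: [-0.0, 0.64, 0.768, -0.0]
wrist_force: [0.6, 0.3, 0.1]
width: 0.0141
finger_force: 0.0
```

apply_moves(
  series=[
    [[0,0,0],[2.76,1.99,0],1.4],
    [[0,0,0],[2.76,1.99,0],1.4],
    [[0,0,0],[2.76,1.99,0],1.4],
    [[0,0,0],[2.76,1.99,0],1.4],
    [[0,0,0],[2.76,1.99,0],1.4],
    [[0,0,0],[2.76,1.99,0],1.4],
    [[0,0,0],[2.76,1.99,0],1.4],
    [[0,0,0],[2.76,1.99,0],1.4],
    [[0,0,0],[2.76,1.99,0],1.4],
    [[0,0,0],[2.76,1.99,0],1.4],
  ],
)

```text
time: 2.6
eef_pos: [0.5314, -0.0131, 0.2502]
tcp_rot: [-0.0, 0.64, 0.768, -0.0]
wrist_force: [0.7, 0.1, 0.0]
width: 0.0141
finger_force: 0.0
```

```bash
cat >> h.py <<'E'
def where():
    s=robot.state();q=s["tcp_rot"];print(round(s["time"],2),"blk mm",np.round(blk(s["eef_pos"])*1e3,1),"z",round(s["eef_pos"][2]*1e3,1),"yaw",round(np.degrees(2*np.arctan2(q[2],q[1])),1),"q",np.round(s["q"],2),"F",np.round(s["wrist_force"],1),round(s["width"],4))
E
python3 -c "from h import *;where()"
```

```text
2.6 blk mm [-38.3  50.7] z 250.2 yaw 100.4 q [ 0.56  0.15 -0.67  1.72  0.09  1.3   0.05] F [0.7 0.1 0. ] 0.0141
```

apply_moves(
  series=[
    [[0,0,-0.007],[2.9,1.5,0],1.4],
    [[0,0,0],[0,0,3],1.4],
    [[0,0,0],[0,0,3],1.4],
    [[0,0,0],[0,0,3],1.4],
    [[0,0,0],[0,0,3],1.4],
    [[0,0,0],[0,0,2.5],1.4],
    [[0,0,0],[0,0,1.8],1.4],
    [[0,0,0],[0,0,1],1.4],
    [[0,0,0],[0,0,0],1.4],
  ],
)

```text
time: 3.35
eef_pos: [0.5391, 0.0165, 0.0751]
tcp_rot: [-0.002, 0.638, 0.77, -0.001]
wrist_force: [0.1, -0.5, -0.1]
width: 0.0142
finger_force: 0.0
```

```bash
python3 - <<'E'
from h import *
where()
im=read_camera("scene");w=read_camera("wrist")
o=np.hstack([cv2.resize(im[150:290,180:340],(480,420),interpolation=2),cv2.resize(w,(320,420))])
cv2.imwrite("pics/s1.png",o[:,:,::-1])
E
```

```text
3.35 blk mm [-25.2  78.3] z 75.1 yaw 100.8 q [ 0.45  0.35 -0.66  1.89  0.25  0.98 -0.13] F [ 0.1 -0.5 -0.1] 0.0142
```

View pics/s1.png

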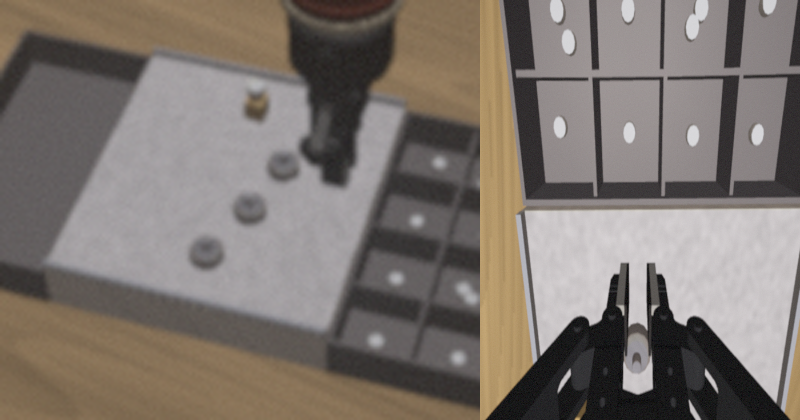

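The left panel shows the fingers just behind the near button. In the wrist view (right panel) its stub is centred between the fingers at about (637,355). Lowering and pushing.

apply_moves(
  series=[
    [[0,0,0],[0,0,0.5],1.4],
    [[0,0,0],[-0.5,0.1,0.2],1.4],
    [[0,0,0],[-1,0.1,0],1.4],
    [[0,0,0],[-1,0,0],1.4],
    [[0,0,0],[-1,0,0],1.4],
    [[0,0,0],[-1,0,0],1.4],
    [[0,0,0],[-1,0,0],1.4],
    [[0,0,0],[-1,0,0],1.4],
    [[0,0,0],[-1,0,0],1.4],
    [[0,0,0],[-1,0,0],1.4],
  ],
)

```text
time: 4.28
eef_pos: [0.5588, -0.0674, 0.0705]
tcp_rot: [0.0, 0.638, 0.77, 0.0]
wrist_force: [0.1, 1.9, 1.6]
width: 0.0142
finger_force: 1.2
```

```bash
python3 - <<'E'
from h import *
where()
im=read_camera("scene");w=read_camera("wrist")
o=np.hstack([cv2.resize(im[150:290,150:310],(480,420),interpolation=2),cv2.resize(w,(320,420))])
cv2.imwrite("pics/s2.png",o[:,:,::-1])
E
```

```text
4.28 blk mm [-21.6  -7.8] z 70.5 yaw 100.8 q [ 0.56  0.39 -0.61  1.85  0.27  0.98  0.02] F [0.1 1.9 1.6] 0.0142
```

View pics/s2.png

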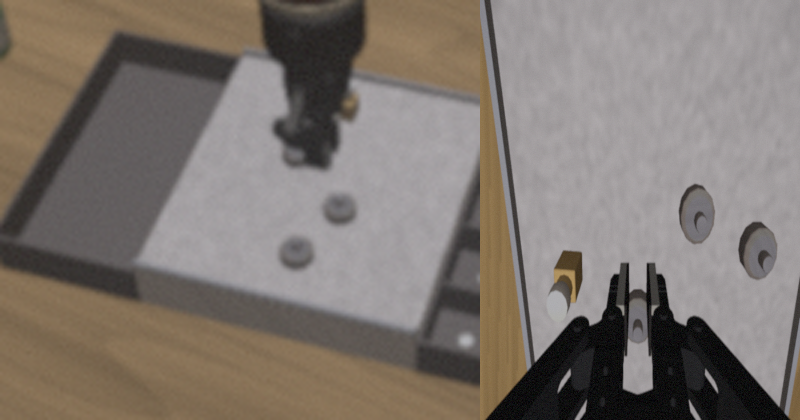

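The button is seated between the fingertips and moving with them, and the die and other buttons are untouched. Continuing over the edge.

apply_moves(
  series=[
    [[0,0,0],[-1,0,0],1.4],
    [[0,0,0],[-1,0,0],1.4],
    [[0,0,0],[-1,0,0],1.4],
    [[0,0,0],[-1,0,0],1.4],
    [[0,0,0],[-1,0,0],1.4],
    [[0,0,0],[-1,0,0],1.4],
    [[0,0,0],[-1,0,0],1.4],
    [[0,0,0],[-1,0,0],1.4],
    [[0,0,0],[-1,0,0],1.4],
    [[0,0,0],[-1,0,0],1.4],
  ],
)

```text
time: 5.22
eef_pos: [0.5774, -0.1658, 0.0703]
tcp_rot: [0.0, 0.638, 0.77, -0.0]
wrist_force: [-0.0, -1.2, 0.0]
width: 0.014
finger_force: 0.0
```

apply_moves(
  series=[
    [[0,0,0],[-0.8,0,0],1.4],
    [[0,0,0],[0,0,0],1.4],
    [[0,0,0],[0,0,-3],1.4],
    [[0,0,0],[0,0,-2],1.4],
    [[0,0,0],[0,0,0],1.4],
  ],
)

```text
time: 5.63
eef_pos: [0.581, -0.1724, 0.1246]
tcp_rot: [0.003, 0.637, 0.771, 0.001]
wrist_force: [0.8, 0.6, 0.6]
width: 0.0141
finger_force: 0.0
```

```bash
python3 - <<'E'
from h import *
where()
im=read_camera("scene");w=read_camera("top")
o=np.hstack([cv2.resize(im[150:290,140:300],(400,350),interpolation=2),cv2.resize(w[140:280,260:420],(400,350),interpolation=2)])
cv2.imwrite("pics/s3.png",o[:,:,::-1])
E
```

```text
5.63 blk mm [ -19.4 -115.1] z 124.6 yaw 100.8 q [ 0.69  0.4  -0.58  1.7   0.24  1.11  0.22] F [0.8 0.6 0.6] 0.0141
```

View pics/s3.png

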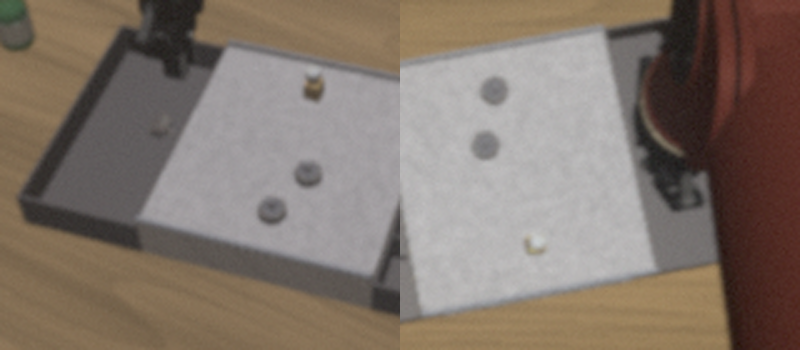

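The first button lies in the scrap tray (left panel, about (160,127)) and the die still stands. Next, the button in the x = 26 mm lane.

apply_moves(
  series=[
    [[0,0,0],[-0.1,2.5,0],1.4],
    [[0,0,0],[0,2.0,0],1.4],
    [[0,0,0],[3,0,0],1.4],
    [[0,0,0],[3,0,0],1.4],
    [[0,0,0],[3,0,0],1.4],
    [[0,0,0],[3,0,0],1.4],
    [[0,0,0],[3,0,0],1.4],
    [[0,0,0],[3,0,0],1.4],
    [[0,0,0],[0.6,0,0],1.4],
    [[0,0,0],[0,0,1],1.4],
  ],
)

```text
time: 6.57
eef_pos: [0.5883, 0.0211, 0.1109]
tcp_rot: [0.0, 0.636, 0.772, 0.001]
wrist_force: [0.6, 0.7, 0.0]
width: 0.0139
finger_force: 0.0
```

```bash
python3 -c "from h import *;where()"
```

```text
6.57 blk mm [24.  73.6] z 110.9 yaw 101.1 q [ 0.42  0.4  -0.65  1.75  0.27  1.08 -0.12] F [0.6 0.7 0. ] 0.0139
```

apply_moves(
  series=[
    [[0,0,0.005],[0,0.2,2],1.4],
    [[0,0,0],[0,0,1.5],1.4],
    [[0,0,0],[0,0,0.5],1.4],
    [[0,0,0],[0,0,0],1.4],
  ],
)

```text
time: 6.9
eef_pos: [0.5889, 0.0164, 0.0677]
tcp_rot: [-0.002, 0.64, 0.768, -0.001]
wrist_force: [-0.0, -0.3, -0.1]
width: 0.0142
finger_force: 0.0
```

```bash
python3 -c "from h import *;where()"
```

```text
6.9 blk mm [23.7 68.9] z 67.7 yaw 100.4 q [ 0.41  0.45 -0.63  1.78  0.31  1.01 -0.16] F [-0.  -0.3 -0.1] 0.0142
```

apply_moves(
  series=[
    [[0,0,-0.005],[0,0.2,-0.2],1.4],
    [[0,0,0],[-0.5,0,0],1.4],
    [[0,0,0],[-1,0,0],1.4],
    [[0,0,0],[-1,0,0],1.4],
    [[0,0,0],[-1,0,0],1.4],
    [[0,0,0],[-1,0,0],1.4],
    [[0,0,0],[-1,0,0],1.4],
    [[0,0,0],[-1,0,0],1.4],
    [[0,0,0],[-1,0,0],1.4],
    [[0,0,0],[-1,0,0],1.4],
  ],
)

```text
time: 7.73
eef_pos: [0.6085, -0.0659, 0.0726]
tcp_rot: [0.0, 0.638, 0.77, 0.0]
wrist_force: [-0.4, 3.3, 3.9]
width: 0.0141
finger_force: 2.5
```

apply_moves(
  series=[
    [[0,0,0],[-1,0,0],1.4],
    [[0,0,0],[-1,0,0],1.4],
    [[0,0,0],[-1,0,0],1.4],
    [[0,0,0],[-1,0,0],1.4],
    [[0,0,0],[-1,0,0],1.4],
    [[0,0,0],[-1,0,0],1.4],
    [[0,0,0],[-1,0,0],1.4],
    [[0,0,0],[-1,0,0],1.4],
    [[0,0,0],[-1,0,0],1.4],
    [[0,0,0],[-1,0,0],1.4],
  ],
)

```text
time: 8.57
eef_pos: [0.6268, -0.165, 0.0722]
tcp_rot: [0.0, 0.638, 0.77, -0.0]
wrist_force: [0.7, -0.0, 0.3]
width: 0.0143
finger_force: 0.0
```

apply_moves(
  series=[
    [[0,0,0],[-0.2,0,0],1.4],
    [[0,0,0],[0,0,0],1.4],
    [[0,0,0],[0,0,-3],1.4],
    [[0,0,0],[0,0,-2],1.4],
    [[0,0,0],[0,0,0],1.4],
  ],
)

```text
time: 8.98
eef_pos: [0.6292, -0.165, 0.1264]
tcp_rot: [0.002, 0.637, 0.771, 0.001]
wrist_force: [1.0, 0.2, 0.5]
width: 0.0139
finger_force: 0.0
```

```bash
python3 - <<'E'
from h import *
where()
im=read_camera("scene");w=read_camera("top")
o=np.hstack([cv2.resize(im[150:290,140:300],(400,350),interpolation=2),cv2.resize(w[140:280,260:420],(400,350),interpolation=2)])
cv2.imwrite("pics/s4.png",o[:,:,::-1])
E
```

```text
8.98 blk mm [  29.3 -116.9] z 126.4 yaw 100.8 q [ 0.63  0.48 -0.58  1.59  0.28  1.15  0.17] F [1.  0.2 0.5] 0.0139
```

View pics/s4.png

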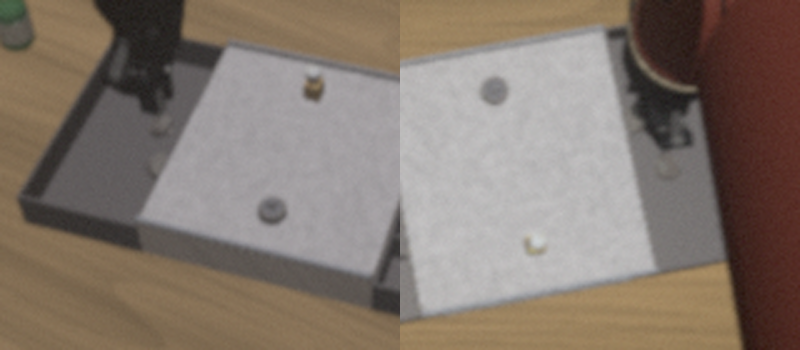

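Two buttons are now in the scrap tray (left panel, (160,127) and (157,165)). The last one is in the x = 75 mm lane.

apply_moves(
  series=[
    [[0,0,0],[0,2.5,0],1.4],
    [[0,0,0],[0,2.1,0],1.4],
    [[0,0,0],[3,0,0],1.4],
    [[0,0,0],[3,0,0],1.4],
    [[0,0,0],[3,0,0],1.4],
    [[0,0,0],[3,0,0],1.4],
    [[0,0,0],[3,0,0],1.4],
    [[0,0,0],[2.2,0,0],1.4],
    [[0,0,0],[0.4,0,0],1.4],
    [[0,0,0],[0,0,1],1.4],
  ],
)

```text
time: 9.92
eef_pos: [0.6395, 0.0189, 0.1129]
tcp_rot: [0.0, 0.636, 0.772, 0.001]
wrist_force: [-0.2, 0.1, 0.6]
width: 0.0145
finger_force: 0.0
```

```bash
python3 -c "from h import *;where()"
```

```text
9.92 blk mm [73.9 61.9] z 112.9 yaw 101.0 q [ 0.38  0.49 -0.62  1.62  0.31  1.13 -0.13] F [-0.2  0.1  0.6] 0.0145
```

apply_moves(
  series=[
    [[0,0,0],[0,0,2],1.4],
    [[0,0,0],[0,0,1.4],1.4],
    [[0,0,0],[0,0,0.5],1.4],
    [[0,0,0],[0,0,0],1.4],
  ],
)

```text
time: 10.25
eef_pos: [0.6381, 0.0148, 0.0706]
tcp_rot: [-0.002, 0.638, 0.77, -0.001]
wrist_force: [-0.1, -0.3, 0.1]
width: 0.014
finger_force: 0.0
```

```bash
python3 -c "from h import *;where()"
```

```text
10.25 blk mm [71.8 58. ] z 70.6 yaw 100.7 q [ 0.37  0.53 -0.6   1.65  0.34  1.06 -0.15] F [-0.1 -0.3  0.1] 0.014
```

apply_moves(
  series=[
    [[0,0,0],[-0.5,0.2,0],1.4],
    [[0,0,0],[-1,0,0],1.4],
    [[0,0,0],[-1,0,0],1.4],
    [[0,0,0],[-1,0,0],1.4],
    [[0,0,0],[-1,0,0],1.4],
    [[0,0,0],[-1,0,0],1.4],
    [[0,0,0],[-1,0,0],1.4],
    [[0,0,0],[-1,0,0],1.4],
    [[0,0,0],[-1,0,0],1.4],
    [[0,0,0],[-1,0,0],1.4],
  ],
)

```text
time: 11.08
eef_pos: [0.6596, -0.0773, 0.0737]
tcp_rot: [0.0, 0.637, 0.77, 0.0]
wrist_force: [-0.7, 2.7, 4.2]
width: 0.0143
finger_force: 2.6
```

apply_moves(
  series=[
    [[0,0,0],[-1,0,0],1.4],
    [[0,0,0],[-1,0,0],1.4],
    [[0,0,0],[-1,0,0],1.4],
    [[0,0,0],[-1,0,0],1.4],
    [[0,0,0],[-1,0,0],1.4],
    [[0,0,0],[-1,0,0],1.4],
    [[0,0,0],[-1,0,0],1.4],
    [[0,0,0],[-1,0,0],1.4],
    [[0,0,0],[0,0,0],1.4],
    [[0,0,0],[0,0,-3],1.4],
  ],
)

```text
time: 11.92
eef_pos: [0.6701, -0.1571, 0.0967]
tcp_rot: [-0.004, 0.638, 0.77, -0.003]
wrist_force: [0.1, 1.3, -1.3]
width: 0.014
finger_force: 0.0
```

apply_moves(
  series=[
    [[0,0,0],[0,0,-3],1.4],
    [[0,0,0],[0,0,-3],1.4],
    [[0,0,0],[0,0,-3],1.4],
    [[0,0,0],[3,0,0],1.4],
    [[0,0,0],[3,0,0],1.4],
    [[0,0,0],[3,0,0],1.4],
    [[0,0,0],[3,0,0],1.4],
    [[0,0,0],[3,0,0],1.4],
    [[0,0,0],[3,0,0],1.4],
    [[0,0,0],[0,0,0],1.4],
  ],
)

```text
time: 12.75
eef_pos: [0.6387, 0.0294, 0.1934]
tcp_rot: [-0.001, 0.634, 0.773, 0.001]
wrist_force: [0.4, 0.5, 1.2]
width: 0.014
finger_force: 0.0
```

```bash
python3 - <<'E'
from h import *
where()
im=read_camera("scene");w=read_camera("top")
o=np.hstack([cv2.resize(im[130:330,110:390],(400,286),interpolation=2),cv2.resize(w[140:280,260:456],(400,286),interpolation=2)])
cv2.imwrite("pics/s5.png",o[:,:,::-1])
E
```

```text
12.75 blk mm [75.1 72.4] z 193.4 yaw 101.3 q [ 0.39  0.42 -0.66  1.54  0.26  1.27 -0.11] F [0.4 0.5 1.2] 0.014
```

View pics/s5.png

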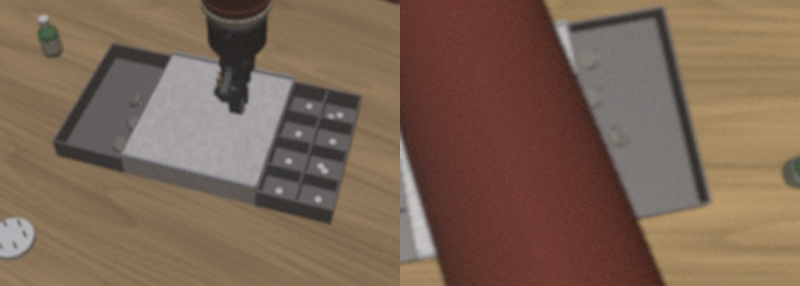

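All three buttons show in the scrap tray (right panel, about (588,58), (596,96), (617,135)). I'll check their heights and the die, bottle and model positions before handing in.

```bash
python3 - <<'E'
from h import *
np.set_printoptions(precision=3,suppress=True)
im=read_camera("scene");t=read_camera("top")
f=lambda q,X0,Y0,k:[(X0+x*k,Y0+y*k) for x,y in q]
tt=f([(188,58),(196,96),(217,135)],260,140,.49);ss=f([(120,144),(132,122),(136,101)],110,130,.7)
p=tri("top",tt,"scene",ss);print(p,blk(p))
# unchanged scene items: best shift of patches vs the first pictures
for n,i,x,y,w in(("scene",im,265,183,9),("scene",im,145,155,14),("scene",im,455,297,20),("top",t,461,223,14),("top",t,108,210,18)):
    a=cv2.imread(f"pics/{n}0.png")[:,:,::-1].copy()[y-w:y+w,x-w:x+w]
    r=cv2.matchTemplate(i[y-w-6:y+w+6,x-w-6:x+w+6].copy(),a,cv2.TM_CCOEFF_NORMED)
    print(n,x,y,cv2.minMaxLoc(r)[1],cv2.minMaxLoc(r)[3])
E
```

```text
[[ 0.681 -0.172  0.016  0.004]
 [ 0.634 -0.18   0.018  0.004]
 [ 0.587 -0.204  0.013  0.006]] [[ 0.079 -0.133]
 [ 0.031 -0.132]
 [-0.019 -0.147]]
scene 265 183 0.3809150159358978 (1, 12)
scene 145 155 0.9947903752326965 (6, 6)
scene 455 297 0.9962999224662781 (6, 6)
top 461 223 0.9968791007995605 (6, 6)
top 108 210 0.9954063296318054 (6, 6)
```

The buttons are down in the tray at z ≈ 15 mm, and the bottle and model haven't moved. The gripper hides the die, so I'll move aside and check it.

apply_moves(
  series=[
    [[0,0,0],[2.5,0,-3],1.4],
    [[0,0,0],[3,0,0],1.4],
    [[0,0,0],[3,0,0],1.4],
    [[0,0,0],[3,0,0],1.4],
    [[0,0,0],[2,0,0],1.4],
    [[0,0,0],[0,0,0],1.4],
    [[0,0,0],[0,0,0],1.4],
  ],
)

```text
time: 13.53
eef_pos: [0.6154, 0.1539, 0.2231]
tcp_rot: [-0.0, 0.637, 0.771, -0.0]
wrist_force: [-0.1, 0.4, -0.7]
width: 0.0143
finger_force: 0.0
```

```bash
python3 - <<'E'
from h import *
im=read_camera("scene");where();x,y,w=265,183,9
a=cv2.imread("pics/scene0.png")[:,:,::-1].copy()[y-w:y+w,x-w:x+w]
r=cv2.matchTemplate(im[y-w-6:y+w+6,x-w-6:x+w+6].copy(),a,cv2.TM_CCOEFF_NORMED);m=cv2.minMaxLoc(r);print(m[1],m[3])
if m[1]>.9 and m[3]==(6,6): print(robot.hand_in())
E
```

```text
13.58 blk mm [ 75.7 197.4] z 222.9 yaw 100.7 q [ 0.22  0.4  -0.7   1.51  0.26  1.32 -0.32] F [ 0.  -0.4 -0.6] 0.0141
0.9972783923149109 (6, 6)
the job is handed in; nothing more can be done
None
```

All three sprue buttons were pushed off the block into the plain scrap tray; the die, bottle and model did not move, and the job was handed in at 13.6 s.

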